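# Crack open a stuck reagent bottle in the ratchet clamp

## Robot

A 6-joint arm with a two-finger parallel gripper is mounted at the origin on the work surface. World frame = base frame: x ahead of the robot, y to its left, z up, the work surface at z = 0. Lengths are in m, angles in degrees, forces in N, time in s.
With the tool pointing down it reaches from about 0.4 to 0.825 m from the base axis. Payload 7 kg.
Tool frame: the origin (TCP) lies midway between the tips of the shut fingers; the grasp point (between the pads) lies 19 mm behind it; z points along the fingers, y is the line along which they close (so a half turn about z gives the same grasp; the last joint's range is limited). The gripper opens to 88 mm and grips with 3 to 60 N. Pads are 19 mm wide; open, the fingers measure 130 mm over their backs; the gripper's body (78 mm by 193 mm) begins 47 mm behind the grasp point.
Start: joints at [-47.149, 20.546, 0.682, 0, -70.136, -16.507], TCP at [0.3, -0.605, 0.227] pointing down, gripper open.
Joint ranges: [-176.03, 176.03], [-82.01, 121.73], [-58.28, 71.71], [-173.87, 95.51], [-174.79, -0.11], [-173.66, 173.66]. Speed limits (degrees/s): [136.94, 136.94, 172.46, 180, 180, 180].

## Interface

Orientations are given as [roll, pitch, yaw] about the fixed x, y, z axes, in that order (R = Rz(yaw) Ry(pitch) Rx(roll)).
In Python, from plant import ctrl gives the robot as it stands.
- The arm moves only by the tool step_arm, never from a script. Its argument "rows" is a list of rows, each a list of 3 entries, a list of its own where there are three numbers: the closure, from 0 (fully open) to 1 (shut), then the shift along the world's x, y, z in mm, then the turn, a rotation vector about the world's x, y, z in rad. A call has exactly 5 rows; each row is the pose to reach, as a shift and turn from the pose commanded when the call began; what a row does not reach only later rows make up. A row lasts 1/12 s, in which the tool goes at most 41.7 mm and 7.16 degrees, less where a joint would pass 70% of its speed; a pose out of reach is approached as far as the arm can. A call with a gripper value outside its range is refused whole. The fingers move at their own pace and stop on an object; the grip force is fixed at half the most. Time passes only in rows, so rows that repeat a pose let the fingers close, or fill a call up. It gives the time, the measured TCP pose, the force, the opening and the grip force at its end, in the units of the state.
- ctrl.get_obs(): the state, without advancing time (a new reading comes with each control period).
- ctrl.snapshot(name): name is "scene" or "top" or "wrist"; returns the picture (400x640x3 uint8, red, green, blue); there is no depth.
- ctrl.camera_model(name): a dict with "intrinsics" (3x3 intrinsics, pixels), "R" (3x3) and "t" (3): a world point X has camera coordinates R X + t. Camera axes: x right, y down, z forward; pixel columns grow to the right and rows downward; lengths in m; the calibration is good to about 2 mm. A picture is of the moment at which its call begins: read the wrist's pose just before it. camera_model takes no time and is no camera call; for the wrist camera it gives the pose at the moment of the call.
- ctrl.close_job(): hands the job in; it is judged then, once.
The state is a dict: "clock": time; "joint_pos": joint angles; "qvel": joint speeds; "tau": joint torques, N m; "tool_pos": TCP position; "orientation": TCP orientation; "force": force on the tool from outside, world axes, zero at the start; "moment": the same for the moment, N m; "opening": finger opening in m; "gripper_force": force on a finger pad.
Only numpy, scipy, OpenCV 4.12 (cv2) and the standard library are available. Lean on these libraries where they do the work, as an engineer would, in place of code of your own. Each camera call takes 0.05 s, during which the arm holds its last target. There are 200 camera calls.

## Task

The reagent bottle standing in the pocket of the sloping clamp stand has a stuck cap. Close the scissor handles until the ratchet holds the glass firmly by itself, but do not crush it, and let go; with the clamp holding, twist the cap about 60 degrees anticlockwise to loosen it and let go of it. Then press the moving handle sideways towards the deck to unhook the ratchet so that the clamp springs wide open, leaving the bottle seated in its pocket, the cap loosened, and the things around it where they are.

Things in the scene. Friction and masses are not known exactly. Their poses are not given: they have to be found in the camera images.
- deck: Sloping 290 x 185 mm plate of the fixed clamp stand, tilted 28 degrees. Origin: on its face at the scissor pivot's axis; x uphill, away from the robot, y left, z its normal. The scissors lie parallel to it, 50 mm above it: jaws uphill, handles downhill. Only the left (+y) handle and the jaw right of the bottle move. The fixed handle's finger plate (34 mm wide) is at (-122, -27) mm.
- finger_plate (a point): Centre of the steel finger plate (34 mm diameter, 8 mm thick, parallel to the deck) at the moving handle's end, 125 mm from the pivot; open it is at (-100, 75, 50) mm of the deck. Push its outer edge square to the handle, following its arc, to close (rubbing adds drag). Pressed to -z it yields 9 mm (6 unhooks, 5 to 6 N). Draw it 15 mm or more outwards while pressed, or the teeth may catch again.
- lever (a joint): Angle of the moving handle about the pivot, rad: 0 wide open (a spring of 1 to 2.5 N at the finger plate returns it there in about 1 s), 0.54 fully shut. Ratchet teeth hold it at about 0.135, 0.21, 0.285, 0.36, 0.435 and 0.51; passing a tooth takes 2 to 3 N more for a moment. It is held if it stays there after letting go.
- jaw: Springy moving jaw; origin on the pivot. Its pad is screwed out by 0 to 10 mm, unknown, so it meets the bottle at 0.13 to 0.31 rad of the handle; then its force grows 10 N a tooth, 0.56 of which is felt at the finger plate on top of the rest. Firm: 12 to 26 N; over 30 N crushes the glass. Pushing the plate until it resists with about 15 N in all, then letting it fall back on a tooth, is right.
- bottle: Amber glass bottle, 60 mm diameter, 106 mm high without cap, about 0.35 kg, loose, standing square to the deck in a round pocket with a 25 mm high wall and 0.8 mm play. Origin: centre of its underside; z along its axis to the cap.
- pocket (a point): Centre of the pocket's floor, on the deck's face, 70 mm uphill of the pivot.
- cap_centre (a point): Centre (half-way up) of the white ribbed screw cap, 50 mm diameter, 30 mm high, 119 mm from the bottle's underside along the bottle's tilted axis. z along the axis, outwards.
- cap (a joint): Angle of the cap on the bottle, rad; starts at 0 to 0.15 and grows as the cap is turned anticlockwise seen from outside; stop at 1.5. It turns stiffly, 0.3 N m, and stays where it is left; an unclamped bottle turns along with it.
- jar: Bystander: glass jar, 56 mm diameter, 85 mm high, beside the clamp stand. Origin under its centre.
- reagent: Bystander: bottle with black cap, 60 mm diameter, 120 mm high, beside the stand. Origin under its centre.
- bowl: Bystander: green bowl, 150 mm wide, 50 mm high. Origin under its centre.
- tipbox: Bystander: blue box 120 x 85 x 60 mm. Origin under its centre.
- spatula: Bystander: steel spatula 170 mm long lying on the table.
- rack: Fixed toothed bar, in the deck's frame (same origin and axes). It crosses from the fixed handle towards the moving one on a 90 mm radius about the pivot, its top 68 mm above the deck; a pawl on the moving handle hooks into its six teeth from below and is unhooked by pressing that handle towards the deck (-z).
Not all that is in view belongs to the job. Leave any green look-alike of the bottle alone.

How it is judged (in metres and radians):
On the way, in this order (a step that is already met when the one before it is completed fails the run):
1. the ratchet holds the bottle firmly by itself, the robot touching nothing (contact force between jaw and bottle above 7 N and value of joint lever above 0.12 rad and contact force between the fingers and anything else below 0.3 N), for 0.2 s.
2. the cap is loosened while the clamp still holds (value of joint cap above 0.87 rad and value of joint lever above 0.12 rad and contact force between jaw and bottle above 2 N), for 0.1 s.
3. the ratchet is unhooked and the clamp is open (value of joint lever below 0.1 rad and contact force between jaw and bottle below 0.2 N and value of joint cap above 0.87 rad), for 0.1 s.
At the end, for the whole second after the job is handed in: The cap stands at least 50 degrees (0.87 rad) open, the handle is sprung open (under 0.1 rad) with the jaw off the bottle, and the bottle is at rest in its pocket (within 8 mm and 0.15 rad) (all of step 3 and distance between bottle and pocket below 0.008 m and angle between the z axis of bottle and the z axis of deck, either way round below 0.15 rad and linear speed of bottle below 0.02 m/s); the robot touches nothing.
It fails at once if the jaw crushes the bottle (more than 30 N) (contact force between jaw and bottle above 30 N).
It fails at once if a thing standing around is knocked away (30 mm) (distance of any of jar, reagent, bowl, tipbox, spatula from where it was at the start of the episode above 0.03 m).
It also fails if it takes over 69 s, if anything falls off the work surface, if the arm or the gripper's body presses on something with over 40 N, if the wrist force passes 120 N, or if a joint passes its speed limit or range.

## Working session

There is one attempt and no reset: what is moved stays moved. The work goes in short steps, Python scripts to look and compute and a tool call to move; the robot and the scene stay as the last step left them, time stands still between calls to the robot, and variables do not carry over. Pictures are saved under pics/ and viewed, at most 10 in all, crops included, and the job is handed in when it is done.

Besides the shell and the picture viewer there is one more tool, called as name(argument=value, ...), one argument or row to a line, values as JSON. step_arm: Moves the arm, as the interface text tells. Its arguments: {"type":"object","properties":{"rows":{"type":"array"}},"required":["rows"]}

```bash
mkdir -p pics; ls; python3 - <<'E'
from plant import ctrl
import cv2
for n in("scene","top"):
    cv2.imwrite(f"pics/{n}0.png",ctrl.snapshot(n)[:,:,::-1])
    m=ctrl.camera_model(n);print(n,m)
print(ctrl.get_obs())
E
```

```text
pics
scene {'intrinsics': array([[409.26029691,   0.        , 316.65810148],
       [  0.        , 409.26029691, 201.91118544],
       [  0.        ,   0.        ,   1.        ]]), 'R': array([[-0.86280879,  0.5051333 ,  0.0200338 ],
       [ 0.34033871,  0.60971641, -0.71583201],
       [-0.37380551, -0.61080787, -0.69798509]]), 't': array([ 0.48238779, -0.0587563 ,  1.54912054])}
top {'intrinsics': array([[499.40365904,   0.        , 322.54221317],
       [  0.        , 499.40365904, 184.6222905 ],
       [  0.        ,   0.        ,   1.        ]]), 'R': array([[-0.00782332, -0.99989708,  0.01202613],
       [-0.99285615,  0.00633518, -0.11914919],
       [ 0.11906074, -0.01287236, -0.99280353]]), 't': array([-0.00330971,  0.57366644,  1.82402097])}
{'clock': 0.1, 'joint_pos': array([-4.71481860e+01,  2.05877915e+01,  6.38777940e-01, -1.77669963e-02,
       -7.01354361e+01, -1.65074308e+01]), 'qvel': array([-0.01821507, -0.16054763,  0.23952432,  0.07131088, -0.18568351,
        0.11500653]), 'tau': array([-1.85741577e-03, -5.84166133e+01,  2.93753117e+01,  7.01543212e+00,
        1.02410957e-02, -5.09708525e-05]), 'tool_pos': array([ 0.29932893, -0.60451338,  0.22570922]), 'orientation': array([ 1.79914285e+02, -7.98319249e-03, -1.53661660e+02]), 'force': array([ 0.96822039, -0.19104602,  0.29016777]), 'moment': array([0.05673827, 0.01777932, 0.00717255]), 'gripper_force': 0.0, 'opening': 0.08772299409660674}
```

View pics/scene0.png

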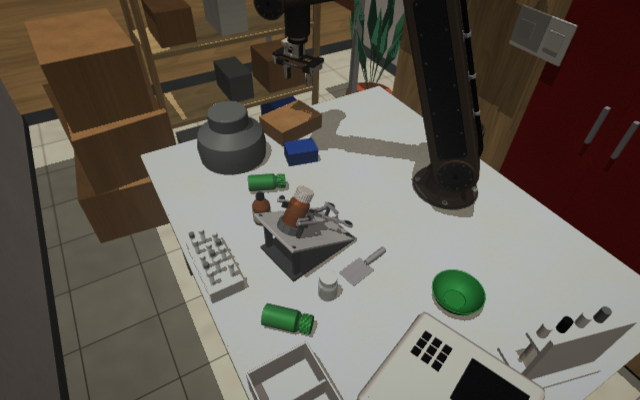

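View pics/top0.png

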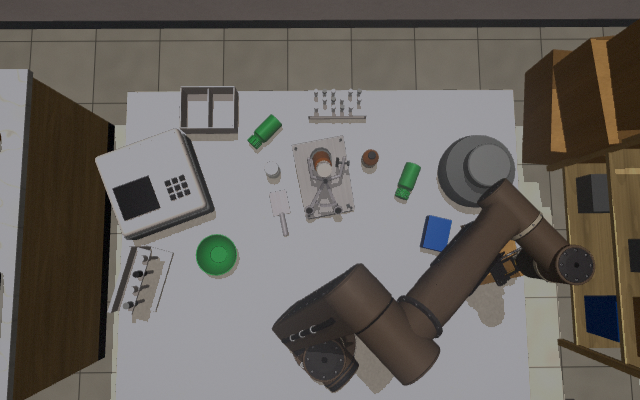

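The top view shows the stand at px (323,178), with the white cap near (324,170), the jar at (272,170), the reagent at (370,158) and the spatula at (281,212). I'll enlarge the stand in both views.

```bash
python3 - <<'E'
import cv2,numpy as np
a=cv2.imread("pics/top0.png")[125:230,270:390];b=cv2.imread("pics/scene0.png")[175:285,240:370]
a=cv2.resize(a,None,fx=5,fy=5,interpolation=2);b=cv2.resize(b,None,fx=5,fy=5,interpolation=2)
for im,(x0,y0) in((a,(270,125)),(b,(240,175))):
    for i in range(0,im.shape[1],50): cv2.putText(im,str(x0+i//5),(i,10),0,.35,(0,0,255));cv2.line(im,(i,12),(i,18),(0,0,255))
    for i in range(0,im.shape[0],50): cv2.putText(im,str(y0+i//5),(0,i+4),0,.35,(0,0,255));cv2.line(im,(24,i),(30,i),(0,0,255))
cv2.imwrite("pics/topc.png",a);cv2.imwrite("pics/scenec.png",b)
E
```

```text
(no output)
```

View pics/topc.png

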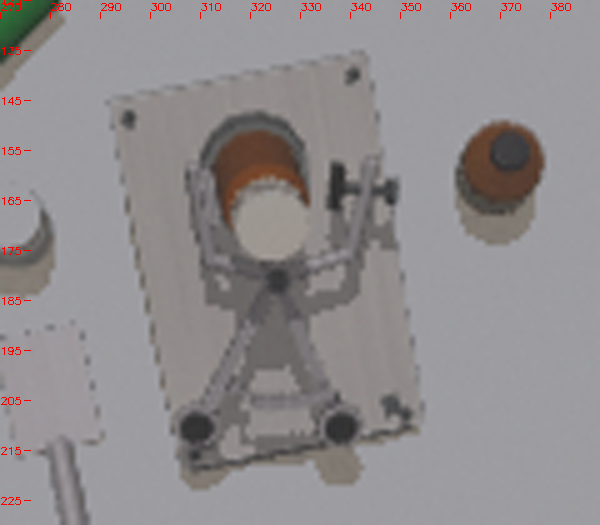

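View pics/scenec.png

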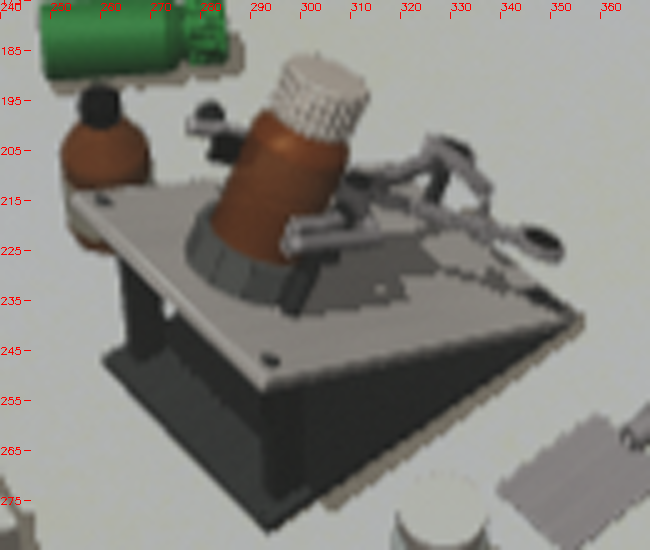

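The stand is seen clearly: moving plate top (309,210) and scene (348,223), fixed plate (338,210) and (331,205), cap top (324,170) and (305,191), pivot (325,181) and (311,211). I'll triangulate these and fit the deck frame rigidly.

```bash
cat > h.py <<'E'
import numpy as np,cv2,json
from scipy.spatial.transform import Rotation as Ro
def P(m): return np.array(m["intrinsics"])@np.c_[m["R"],m["t"]]
def tri(ms,us):
    A=[]
    for m,u in zip(ms,us):
        p=P(m);A+=[u[0]*p[2]-p[0],u[1]*p[2]-p[1]]
    v=np.linalg.svd(np.array([a/np.linalg.norm(a[:3]) for a in A]))[2][-1];return v[:3]/v[3]
def proj(m,X):
    q=P(m)@np.r_[X,1];return q[:2]/q[2]
E
python3 - <<'E'
from h import *
from plant import ctrl
from scipy.optimize import least_squares
ms=[ctrl.camera_model(n) for n in("top","scene")]
pts={"pivot":((325.2,180.8),(311,211.4),(0,0,58)),"mov":((308.8,210.2),(348.2,223.2),(-100,75,54)),"fix":((337.8,210.2),(330.6,205),(-122,-27,54)),"cap":((324,169.8),(304.8,191),(70,0,134)),
"UL":((291.6,144.2),(292.6,252.2),None),"UR":((342.6,135.2),(254.6,214.6),None)}
W={k:tri(ms,v[:2]) for k,v in pts.items()}
for k,v in W.items(): print(k,v.round(4),[ (proj(m,v)-u).round(1).tolist() for m,u in zip(ms,pts[k])])
print("mov-fix",np.linalg.norm(W["mov"]-W["fix"]),np.hypot(22,102)/1e3,"UL-UR",np.linalg.norm(W["UL"]-W["UR"]),"cap-mov",np.linalg.norm(W["cap"]-W["mov"]),np.linalg.norm([170,75,80]))
def T(p): return p[:3],Ro.from_euler("ZY",[p[3],-28*np.pi/180])
ks=["pivot","mov","fix","cap"]
def res(p):
    o,R=T(p);return np.concatenate([(proj(m,o+R.apply(np.array(pts[k][2])/1e3))-u) for k in ks for m,u in zip(ms,pts[k])])
s=least_squares(res,[*W["pivot"],0.1],x_scale=[.1,.1,.1,.3]);print(s.x,res(s.x).round(1))
o,R=T(s.x)
for k in W: print(k,(R.inv().apply(W[k]-o)*1e3).round(1))
E
```

```text
pivot [ 0.5742 -0.0151  0.1378] [[-0.1, 0.1], [-0.2, -0.0]]
mov [0.474  0.0443 0.088 ] [[-0.2, 0.3], [-0.4, -0.1]]
fix [ 0.4738 -0.0603  0.0779] [[-0.3, 0.3], [-0.4, -0.1]]
cap [ 0.5985 -0.0097  0.2377] [[-0.1, 0.1], [-0.1, -0.0]]
UL [0.7021 0.1034 0.1481] [[-0.4, 0.6], [-0.9, -0.2]]
UR [ 0.7337 -0.0772  0.1488] [[-0.3, 0.5], [-0.6, -0.1]]
mov-fix 0.10502553445289955 0.10434557968596465 UL-UR 0.18327921565853725 cap-mov 0.20201458113337373 202.2992832414391
[ 0.59982946 -0.00947072  0.08698134  0.18204534] [-0.3  0.5  0.2 -0.1 -0.1  0.2 -0.7 -0.1 -0.3  0.3 -0.4  0.1 -0.1 -0.
 -0.2 -0.1]
pivot [ 0.7 -0.9 57.2]
mov [-100.2   75.6   54.5]
fix [-121.8  -27.2   54.5]
cap [ 69.5  -0.  133.7]
UL [135.6  92.5  -2.8]
UR [134.4 -90.8  -1.5]
```

```bash
cat >> h.py <<'E'
O=np.array([.5998,-.0095,.0870]); D=Ro.from_euler("ZY",[.18205,-np.radians(28)])
def w(p): return O+D.apply(np.array(p)/1e3)          # deck mm -> world m
def d(x): return D.inv().apply(np.array(x)-O)*1e3
def rot(a): # tool z = -deck z, tool x at deck angle a (deg)
    return D*Ro.from_euler("z",a,degrees=True)*Ro.from_euler("x",180,degrees=True)
A0=np.degrees(np.arctan2(75,-100))
def plate(th,rad=0,beh=0,z=36):
    a=np.radians(A0)+th;r=np.array([np.cos(a),np.sin(a)]);t=np.array([-r[1],r[0]])
    return [*((125+rad)*r-beh*t),z]
def move(obs,p,R): # p deck mm
    Rc=Ro.from_euler("xyz",obs["orientation"],degrees=True)
    return ((w(p)-obs["tool_pos"])*1e3).round(1),(R*Rc.inv()).as_rotvec().round(3)
E
python3 - <<'E'
from h import *
from plant import ctrl
o=ctrl.get_obs()
print(w([70,0,119]),w([-100,75,50]))
for p,a in((plate(0,6,42,140),A0+90),(plate(0,6,42,36),A0+90)):
    print(w(p),move(o,p,rot(a)))
E
```

```text
[ 0.60564107 -0.00842473  0.22493377] [0.47630022 0.04402538 0.08420022]
[0.44572558 0.07622202 0.17324273] (array([146.4, 680.7, -52.5]), array([-0.072, -0.493,  0.636]))
[0.49374377 0.0850616  0.08141618] (array([ 194.4,  689.6, -144.3]), array([-0.072, -0.493,  0.636]))
```

step_arm(
  rows=[
    [1,[7,34,0],[-0.004,-0.025,0.032]],
    [1,[15,68,0],[-0.007,-0.049,0.064]],
    [1,[22,102,0],[-0.011,-0.074,0.095]],
    [1,[29,136,0],[-0.014,-0.098,0.127]],
    [1,[37,170,0],[-0.018,-0.123,0.159]],
  ],
)

```text
clock: 0.52
tool_pos: [0.3363, -0.4333, 0.226]
orientation: [-175.5, 5.6, -144.3]
force: [1.5, 1.2, 0.5]
opening: 0.0597
gripper_force: 0.0
```

step_arm(
  rows=[
    [1,[7,34,0],[-0.004,-0.025,0.032]],
    [1,[15,68,0],[-0.007,-0.049,0.064]],
    [1,[22,102,0],[-0.011,-0.074,0.095]],
    [1,[29,136,0],[-0.014,-0.098,0.127]],
    [1,[37,170,0],[-0.018,-0.123,0.159]],
  ],
)

```text
clock: 0.93
tool_pos: [0.3733, -0.2634, 0.2264]
orientation: [-170.0, 10.2, -134.4]
force: [1.0, -0.7, 1.0]
opening: 0.0264
gripper_force: 0.0
```

step_arm(
  rows=[
    [1,[7,34,0],[-0.004,-0.025,0.032]],
    [1,[15,68,0],[-0.007,-0.049,0.064]],
    [1,[22,102,0],[-0.011,-0.074,0.095]],
    [1,[29,136,0],[-0.014,-0.098,0.127]],
    [1,[37,170,0],[-0.018,-0.123,0.159]],
  ],
)

```text
clock: 1.35
tool_pos: [0.4104, -0.0934, 0.2269]
orientation: [-163.8, 14.0, -124.0]
force: [1.0, 0.7, -0.3]
opening: 0.0009
gripper_force: 0.0
```

step_arm(
  rows=[
    [1,[7,34,0],[-0.004,-0.025,0.032]],
    [1,[15,68,0],[-0.007,-0.049,0.064]],
    [1,[22,102,0],[-0.011,-0.074,0.095]],
    [1,[29,136,0],[-0.014,-0.098,0.127]],
    [1,[37,170,0],[-0.018,-0.123,0.159]],
  ],
)

```text
clock: 1.77
tool_pos: [0.4468, 0.0774, 0.2269]
orientation: [-156.8, 16.4, -112.9]
force: [1.7, -1.9, 0.4]
opening: 0.0006
gripper_force: 0.0
```

```bash
python3 - <<'E'
from h import *
from plant import ctrl
o=ctrl.get_obs()
print({k:np.round(v,3) for k,v in o.items()})
for p,a in((plate(0,6,42,140),A0+90),(plate(0,6,42,36),A0+90)):
    print(w(p),move(o,p,rot(a)))
E
```

```text
{'clock': np.float64(1.767), 'joint_pos': array([ 46.313, -20.231, -57.4  ,  30.275, -33.078, -95.325]), 'qvel': array([ 40.531,  15.781, -18.22 ,  61.791,  28.224, -73.039]), 'tau': array([-3.831, -2.472, 28.489,  3.398, -0.061,  1.969]), 'tool_pos': array([0.447, 0.077, 0.227]), 'orientation': array([-156.848,   16.446, -112.894]), 'force': array([ 1.708, -1.853,  0.409]), 'moment': array([-0.398,  1.389, -0.172]), 'gripper_force': np.float64(0.0), 'opening': np.float64(0.001)}
[0.44572558 0.07622202 0.17324273] (array([ -1.1,  -1.1, -53.6]), array([-0.001,  0.002, -0.003]))
[0.49374377 0.0850616  0.08141618] (array([  46.9,    7.7, -145.5]), array([-0.001,  0.002, -0.003]))
```

```bash
cat >> h.py <<'E'
def rotb(a,b): return D*Ro.from_euler("y",b,degrees=True)*D.inv()*rot(a)
E
python3 - <<'E'
from h import *
from plant import ctrl
o=ctrl.get_obs()
for b in(0,14,20):
  for z in(90,36): 
    p=plate(0,6,42,z);print(b,z,move(o,p,rotb(A0+90,b)))
E
```

```text
0 90 (array([ 22. ,   3.1, -97.8]), array([-0.001,  0.002, -0.003]))
0 36 (array([  46.9,    7.7, -145.5]), array([-0.001,  0.002, -0.003]))
14 90 (array([ 22. ,   3.1, -97.8]), array([-0.045,  0.243, -0.003]))
14 36 (array([  46.9,    7.7, -145.5]), array([-0.045,  0.243, -0.003]))
20 90 (array([ 22. ,   3.1, -97.8]), array([-0.064,  0.345, -0.003]))
20 36 (array([  46.9,    7.7, -145.5]), array([-0.064,  0.345, -0.003]))
```

step_arm(
  rows=[
    [1,[4,0,-15],[-0.015,0.081,0]],
    [1,[8,1,-40],[-0.03,0.162,0]],
    [1,[14,2,-70],[-0.045,0.243,-0.003]],
    [1,[22,3,-98],[-0.045,0.243,-0.003]],
    [1,[22,3,-98],[-0.045,0.243,-0.003]],
  ],
)

```text
clock: 2.18
tool_pos: [0.4689, 0.0775, 0.1235]
orientation: [-169.1, 7.8, -116.0]
force: [-1.2, -1.6, -0.0]
opening: 0.0004
gripper_force: 0.0
```

```bash
python3 - <<'E'
from h import *
from plant import ctrl
import cv2
o=ctrl.get_obs()
print({k:np.round(o[k],2) for k in("joint_pos","force","tool_pos")})
for b in(0,14):
  for g in(42,30):
    p=plate(0,6,g,36);print(b,move(o,p,rotb(A0+90,b)))
i=ctrl.snapshot("scene")[150:290,220:400,::-1];cv2.imwrite("pics/s2.png",cv2.resize(i,None,fx=4,fy=4,interpolation=2))
E
```

```text
{'joint_pos': array([ 38.36,  -0.82, -47.46,  12.27, -32.22, -74.81]), 'force': array([-1.24, -1.64, -0.01]), 'tool_pos': array([0.47, 0.08, 0.12])}
0 (array([ 24.8,   7.6, -42.1]), array([ 0.05 , -0.25 ,  0.006]))
0 (array([ 20.3,  -3. , -45.5]), array([ 0.05 , -0.25 ,  0.006]))
14 (array([ 24.8,   7.6, -42.1]), array([ 0.006, -0.01 ,  0.005]))
14 (array([ 20.3,  -3. , -45.5]), array([ 0.006, -0.01 ,  0.005]))
```

View pics/s2.png

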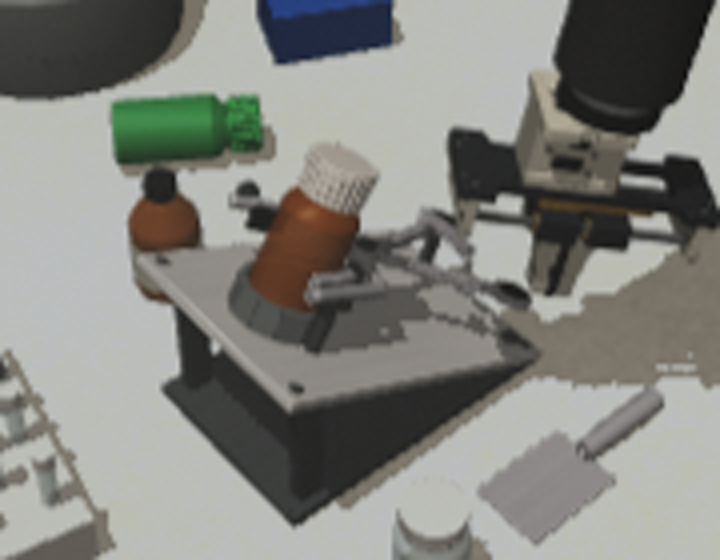

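The picture shows the shut fingers (about (550,270) in the crop) hanging just outside and above the moving plate (515,295). Nothing has been disturbed. I'll descend beside it.

step_arm(
  rows=[
    [1,[6,2,-10],[0,0,0]],
    [1,[12,4,-20],[0,0,0]],
    [1,[18,6,-30],[0,0,0]],
    [1,[25,8,-42],[0,0,0]],
    [1,[25,8,-42],[0,0,0]],
  ],
)

```text
clock: 2.65
tool_pos: [0.4944, 0.0859, 0.0863]
orientation: [-168.8, 8.1, -115.8]
force: [-1.1, -0.3, 0.1]
opening: 0.0004
gripper_force: 0.0
```

```bash
python3 - <<'E'
from h import *
from plant import ctrl
o=ctrl.get_obs()
print({k:np.round(o[k],2) for k in("joint_pos","force","tool_pos")},d(o["tool_pos"]))
for th in np.arange(0,.6,.1):
    p=plate(th,6,28,36);R=rotb(A0+90+np.degrees(th),14);print(th.round(2),w(p).round(4),move(o,p,R),"push dir",D.apply([*(np.array(plate(th+.01,0,0,0))-plate(th,0,0,0))[:2]/1.25,0]).round(2))
E
```

```text
{'joint_pos': array([ 36.64,   5.1 , -48.71,  15.1 , -24.58, -76.35]), 'force': array([-1.11, -0.3 ,  0.08]), 'tool_pos': array([0.49, 0.09, 0.09])} [-76.61016664 112.90285508  39.90344976]
0.0 [0.4885 0.0727 0.0775] (array([ -5.9, -13.2,  -8.8]), array([ 0.003, -0.003,  0.003])) push dir [-0.37 -0.88 -0.28]
0.1 [0.4818 0.062  0.0729] (array([-12.6, -23.9, -13.3]), array([-0.021, -0.007,  0.1  ])) push dir [-0.29 -0.93 -0.24]
0.2 [0.4761 0.0506 0.0689] (array([-18.3, -35.3, -17.4]), array([-0.044, -0.011,  0.197])) push dir [-0.2  -0.96 -0.2 ]
0.3 [0.4715 0.0385 0.0653] (array([-22.9, -47.4, -21. ]), array([-0.068, -0.015,  0.294])) push dir [-0.12 -0.98 -0.16]
0.4 [0.468  0.026  0.0623] (array([-26.4, -59.9, -24. ]), array([-0.092, -0.019,  0.391])) push dir [-0.03 -0.99 -0.11]
0.5 [0.4657 0.013  0.0598] (array([-28.7, -72.9, -26.5]), array([-0.115, -0.024,  0.488])) push dir [ 0.06 -1.   -0.06]
```

step_arm(
  rows=[
    [1,[-2,-5,-3],[0,0,0]],
    [1,[-4,-9,-6],[0,0,0]],
    [1,[-6,-13,-8],[0,0,0]],
    [1,[-9,-18,-10],[-0.01,-0.003,0.05]],
    [1,[-12,-23,-12],[-0.02,-0.007,0.09]],
  ],
)

```text
clock: 3.07
tool_pos: [0.4835, 0.0641, 0.076]
orientation: [-167.8, 7.5, -110.3]
force: [-0.2, 7.7, 0.7]
opening: 0.0003
gripper_force: 2.0
```

step_arm(
  rows=[
    [1,[-1,-2,-1],[-0.005,0,0.02]],
    [1,[-2,-4,-2],[-0.01,-0.001,0.04]],
    [1,[-3,-6,-2],[-0.015,-0.002,0.06]],
    [1,[-3,-6,-2],[-0.015,-0.002,0.06]],
    [1,[-3,-6,-2],[-0.015,-0.002,0.06]],
  ],
)

```text
clock: 3.48
tool_pos: [0.4802, 0.0575, 0.0735]
orientation: [-167.5, 6.6, -107.1]
force: [3.6, 3.3, 1.9]
opening: 0.0005
gripper_force: 1.6
```

```bash
cat > q.py <<'E'
from h import *
from plant import ctrl
o=ctrl.get_obs()
p=d(o["tool_pos"]);a=np.arctan2(p[1],p[0])-np.radians(A0)
th=a+np.arcsin(28/np.hypot(*p[:2]))
f=D.inv().apply(o["force"]);t=a+np.radians(A0)
tt=th+np.radians(A0);print("deck",p.round(1),"th~",th.round(3),"f deck",f.round(1),"push",-(f@[-np.sin(tt),np.cos(tt),0]).round(1),"rad",(f@[np.cos(tt),np.sin(tt),0]).round(1))
for q in np.arange(round(th,2)-.05,round(th,2)+.26,.05):
    print(q.round(2),move(o,plate(q,6,28,36),rotb(A0+90+np.degrees(q),14)))
E
python3 q.py
```

```text
deck [-99.5  87.5  37.6] th~ 0.135 f deck [ 4.6  2.5 -0.3] push 4.4 rad -2.8
0.08 (array([2.8, 6.7, 0.4]), array([ 0.017,  0.005, -0.069]))
0.13 (array([-0.2,  1.2, -1.8]), array([ 0.005,  0.003, -0.02 ]))
0.18 (array([-3. , -4.6, -3.8]), array([-0.007,  0.001,  0.028]))
0.23 (array([ -5.6, -10.4,  -5.7]), array([-0.019, -0.001,  0.077]))
0.28 (array([ -7.9, -16.5,  -7.5]), array([-0.031, -0.003,  0.125]))
0.33 (array([ -9.9, -22.7,  -9.1]), array([-0.043, -0.006,  0.174]))
0.38 (array([-11.6, -29. , -10.6]), array([-0.055, -0.008,  0.222]))
```

step_arm(
  rows=[
    [1,[-1,-1,-1],[0,0,0.01]],
    [1,[-2,-3,-2],[-0.003,0,0.02]],
    [1,[-3,-5,-3],[-0.007,0,0.03]],
    [1,[-3,-5,-3],[-0.007,0,0.03]],
    [1,[-3,-5,-3],[-0.007,0,0.03]],
  ],
)

```text
clock: 3.9
tool_pos: [0.4763, 0.0518, 0.0694]
orientation: [-167.5, 6.1, -105.4]
force: [1.3, 1.9, 1.3]
opening: 0.0006
gripper_force: 1.3
```

step_arm(
  rows=[
    [1,[-1,-2,-1],[-0.003,0,0.01]],
    [1,[-2,-4,-1],[-0.006,0,0.03]],
    [1,[-2.5,-6,-2],[-0.012,-0.002,0.05]],
    [1,[-2.5,-6,-2],[-0.012,-0.002,0.05]],
    [1,[-2.5,-6,-2],[-0.012,-0.002,0.05]],
  ],
)

```text
clock: 4.32
tool_pos: [0.4735, 0.0457, 0.0673]
orientation: [-167.2, 5.4, -102.5]
force: [0.8, 1.9, 1.7]
opening: 0.0003
gripper_force: 1.1
```

```bash
python3 q.py
```

```text
deck [-110.1   77.1   36.2] th~ 0.242 f deck [1.8 1.7 1. ] push 2.3 rad -1.0
0.19 (array([3.1, 6.1, 2. ]), array([ 0.012, -0.   , -0.042]))
0.24 (array([0.6, 0.2, 0.1]), array([-0.   , -0.002,  0.007]))
0.29 (array([-1.6, -5.9, -1.6]), array([-0.012, -0.005,  0.055]))
0.34 (array([ -3.6, -12.1,  -3.2]), array([-0.024, -0.007,  0.104]))
0.39 (array([ -5.2, -18.4,  -4.7]), array([-0.036, -0.009,  0.153]))
0.44 (array([ -6.6, -24.9,  -6.1]), array([-0.048, -0.011,  0.201]))
0.49 (array([ -7.7, -31.4,  -7.3]), array([-0.059, -0.013,  0.25 ]))
```

step_arm(
  rows=[
    [1,[-0.5,-2,-0.5],[-0.003,0,0.02]],
    [1,[-1,-4,-1],[-0.006,-0.002,0.04]],
    [1,[-1.6,-6,-1.5],[-0.012,-0.004,0.055]],
    [1,[-1.6,-6,-1.5],[-0.012,-0.004,0.055]],
    [1,[-1.6,-6,-1.5],[-0.012,-0.004,0.055]],
  ],
)

```text
clock: 4.73
tool_pos: [0.4718, 0.0399, 0.0657]
orientation: [-166.9, 4.8, -99.3]
force: [-0.7, 4.1, 1.0]
opening: 0.0007
gripper_force: 2.2
```

step_arm(
  rows=[
    [1,[-0.5,-2,-0.5],[-0.003,0,0.02]],
    [1,[-1,-3,-1],[-0.006,-0.001,0.03]],
    [1,[-1.2,-4,-1],[-0.008,-0.001,0.035]],
    [1,[-1.2,-4,-1],[-0.008,-0.001,0.035]],
    [1,[-1.2,-4,-1],[-0.008,-0.001,0.035]],
  ],
)

```text
clock: 5.15
tool_pos: [0.4707, 0.036, 0.0647]
orientation: [-166.8, 4.4, -97.3]
force: [-1.1, 5.7, -0.0]
opening: 0.0004
gripper_force: 2.7
```

```bash
python3 q.py
```

```text
deck [-115.3   68.2   36.1] th~ 0.32 f deck [-0.1  5.8 -0. ] push 5.5 rad 1.9
0.27 (array([2.1, 6.2, 1.6]), array([ 0.012,  0.001, -0.054]))
0.32 (array([-0. ,  0. , -0.1]), array([ 0.001, -0.001, -0.006]))
0.37 (array([-1.8, -6.2, -1.6]), array([-0.011, -0.003,  0.043]))
0.42 (array([ -3.3, -12.6,  -3. ]), array([-0.023, -0.005,  0.091]))
0.47 (array([ -4.5, -19.1,  -4.2]), array([-0.035, -0.008,  0.14 ]))
0.52 (array([ -5.4, -25.6,  -5.3]), array([-0.047, -0.01 ,  0.188]))
0.57 (array([ -6. , -32.2,  -6.3]), array([-0.059, -0.012,  0.237]))
```

step_arm(
  rows=[
    [1,[-0.5,-2,-0.5],[-0.003,0,0.015]],
    [1,[-1,-4,-1],[-0.008,-0.002,0.03]],
    [1,[-1,-4,-1],[-0.008,-0.002,0.03]],
    [1,[-1,-4,-1],[-0.008,-0.002,0.03]],
    [1,[-1,-4,-1],[-0.008,-0.002,0.03]],
  ],
)

```text
clock: 5.57
tool_pos: [0.4699, 0.0324, 0.0638]
orientation: [-166.6, 4.0, -95.5]
force: [-2.0, 8.6, -0.0]
opening: 0.0004
gripper_force: 4.1
```

step_arm(
  rows=[
    [1,[-0.5,-2,-0.5],[-0.003,0,0.015]],
    [1,[-0.8,-3,-0.7],[-0.006,-0.001,0.025]],
    [1,[-0.8,-3,-0.7],[-0.006,-0.001,0.025]],
    [1,[-0.8,-3,-0.7],[-0.006,-0.001,0.025]],
    [1,[-0.8,-3,-0.7],[-0.006,-0.001,0.025]],
  ],
)

```text
clock: 5.98
tool_pos: [0.4694, 0.0299, 0.0632]
orientation: [-166.4, 3.7, -94.0]
force: [-3.5, 11.3, 0.1]
opening: 0.0005
gripper_force: 5.6
```

```bash
python3 q.py
```

```text
deck [-118.1   62.3   35.9] th~ 0.369 f deck [-1.3 11.7  0.7] push 10.9 rad 4.4
0.32 (array([1.3, 6.2, 1.5]), array([ 0.013,  0.003, -0.062]))
0.37 (array([-0.4, -0.1, -0.1]), array([ 0.002,  0.001, -0.013]))
0.42 (array([-1.9, -6.5, -1.5]), array([-0.01 , -0.001,  0.035]))
0.47 (array([ -3.1, -12.9,  -2.7]), array([-0.022, -0.004,  0.084]))
0.52 (array([ -4. , -19.5,  -3.8]), array([-0.034, -0.006,  0.132]))
0.57 (array([ -4.7, -26.1,  -4.8]), array([-0.046, -0.008,  0.181]))
0.62 (array([ -5. , -32.7,  -5.6]), array([-0.058, -0.01 ,  0.23 ]))
```

step_arm(
  rows=[
    [1,[-0.3,-1,-0.2],[-0.002,0,0.008]],
    [1,[-0.5,-2,-0.5],[-0.003,0,0.015]],
    [1,[-0.5,-2,-0.5],[-0.003,0,0.015]],
    [1,[-0.5,-2,-0.5],[-0.003,0,0.015]],
    [1,[-0.5,-2,-0.5],[-0.003,0,0.015]],
  ],
)

```text
clock: 6.4
tool_pos: [0.4689, 0.0279, 0.0627]
orientation: [-166.4, 3.5, -93.2]
force: [-3.1, 12.6, 0.3]
opening: 0.0008
gripper_force: 5.7
```

```bash
python3 q.py|head -1
```

```text
deck [-119.1   60.5   35.8] th~ 0.385 f deck [-0.5 12.9  0.7] push 12.4 rad 3.8
```

step_arm(
  rows=[
    [1,[-0.3,-1,-0.2],[-0.002,0,0.008]],
    [1,[-0.5,-2,-0.5],[-0.003,0,0.015]],
    [1,[-0.5,-2,-0.5],[-0.003,0,0.015]],
    [1,[-0.5,-2,-0.5],[-0.003,0,0.015]],
    [1,[-0.5,-2,-0.5],[-0.003,0,0.015]],
  ],
)

```text
clock: 6.82
tool_pos: [0.4685, 0.026, 0.0623]
orientation: [-166.4, 3.3, -92.3]
force: [-2.5, 11.3, 0.3]
opening: 0.0003
gripper_force: 5.8
```

```bash
python3 q.py|head -1
```

```text
deck [-119.9   58.7   35.8] th~ 0.4 f deck [-0.2 11.6  0.4] push 11.2 rad 3.0
```

step_arm(
  rows=[
    [1,[-0.3,-1,-0.2],[-0.002,0,0.008]],
    [1,[-0.5,-2,-0.5],[-0.003,0,0.015]],
    [1,[-0.5,-2,-0.5],[-0.003,0,0.015]],
    [1,[-0.5,-2,-0.5],[-0.003,0,0.015]],
    [1,[-0.5,-2,-0.5],[-0.003,0,0.015]],
  ],
)

```text
clock: 7.23
tool_pos: [0.4681, 0.024, 0.0618]
orientation: [-166.4, 3.2, -91.5]
force: [-2.6, 12.0, 0.1]
opening: 0.0005
gripper_force: 5.6
```

```bash
python3 q.py|head -1
```

```text
deck [-120.8   56.8   35.7] th~ 0.415 f deck [-0.3 12.2  0.3] push 11.8 rad 3.0
```

step_arm(
  rows=[
    [1,[0,2,0],[0,0,0]],
    [1,[0,4,1],[0,0,0]],
    [1,[1,6,1],[0,0,0]],
    [1,[1,8,1],[0,0,0]],
    [1,[1,10,1],[0,0,0]],
  ],
)

```text
clock: 7.65
tool_pos: [0.4682, 0.0326, 0.0624]
orientation: [-166.5, 3.0, -91.5]
force: [-0.8, 0.3, 0.1]
opening: 0.0002
gripper_force: 0.0
```

```bash
python3 q.py|head -1
```

```text
deck [-119.1   65.2   35.5] th~ 0.35 f deck [-0.6  0.4  0.4] push 0.2 rad 0.7
```

step_arm(
  rows=[
    [1,[0,5,1],[0,0,0]],
    [1,[1,10,1],[0,0,0]],
    [1,[2,15,2],[0,0,0]],
    [1,[3,20,3],[0,0,0]],
    [1,[3,20,3],[0,0,0]],
  ],
)

```text
clock: 8.07
tool_pos: [0.4725, 0.0542, 0.0662]
orientation: [-166.4, 3.1, -91.4]
force: [-0.1, 0.3, -0.2]
opening: 0.0004
gripper_force: 0.0
```

```bash
python3 q.py|head -1;python3 - <<'E'
from h import *
from plant import ctrl
o=ctrl.get_obs()
i=ctrl.snapshot("top")[125:230,270:390,::-1];cv2.imwrite("pics/t3.png",cv2.resize(i,None,fx=5,fy=5,interpolation=2))
m=ctrl.camera_model("top")
for t in(.285,.36,.435): print(t,proj(m,w(plate(t,0,0,54))).round(1))
E
```

```text
deck [-110.1   85.7   35. ] th~ 0.184 f deck [-0.2  0.3 -0.2] push 0.2 rad 0.3
0.285 [318. 213.]
0.36 [320.6 213.3]
0.435 [323.1 213.4]
```

View pics/t3.png

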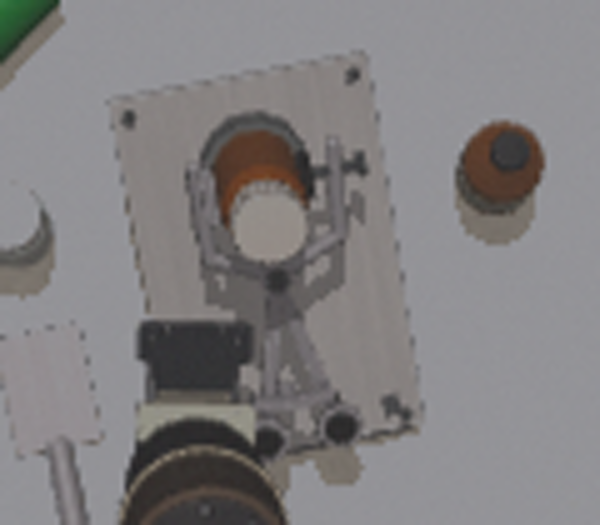

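The top view shows the jaw pad on the bottle, and the plate at crop (268,440), which is about 0.43 rad, with the robot clear. The ratchet holds. Next, the cap.

```bash
python3 - <<'E'
from h import *
from plant import ctrl
o=ctrl.get_obs()
print(o["joint_pos"].round(1))
Rc=Ro.from_euler("xyz",o["orientation"],degrees=True);tx=D.inv().apply(Rc.apply([1,0,0]));a=np.degrees(np.arctan2(tx[1],tx[0]));print("a",a)
for p in([-85,75,130],[70,0,190],[70,0,108]): print(move(o,p,rot(a)))
E
```

```text
[ 34.    4.5 -53.6  16.1 -19.7 -50.4]
a -101.94395387633826
(array([-19.8, -14.1,  95.8]), array([ 0.04 , -0.242,  0.004]))
(array([100.7, -68.2, 221.6]), array([ 0.04 , -0.242,  0.004]))
(array([138.6, -61.3, 149.2]), array([ 0.04 , -0.242,  0.004]))
```

step_arm(
  rows=[
    [0.6,[0,0,30],[0,0,0]],
    [0.3,[0,0,65],[0,0,0]],
    [0,[0,-5,100],[0,0,0]],
    [0,[10,-10,135],[0,0,0]],
    [0,[20,-15,170],[0.005,-0.03,0]],
  ],
)

```text
clock: 8.53
tool_pos: [0.4924, 0.0384, 0.2383]
orientation: [-164.7, 3.5, -91.3]
force: [1.8, 1.4, 0.8]
opening: 0.0283
gripper_force: 0.0
```

step_arm(
  rows=[
    [0,[16,-12,17],[0.007,-0.042,0]],
    [0,[32,-22,35],[0.014,-0.084,0]],
    [0,[48,-32,44],[0.021,-0.126,0]],
    [0,[64,-43,52],[0.028,-0.168,0.002]],
    [0,[80,-53,52],[0.035,-0.212,0.004]],
  ],
)

```text
clock: 8.95
tool_pos: [0.5733, -0.0153, 0.2904]
orientation: [-152.3, 5.7, -90.1]
force: [-0.9, -0.2, -0.1]
opening: 0.0617
gripper_force: 0.0
```

step_arm(
  rows=[
    [0,[0,0,0],[0,0,0]],
    [0,[0,0,0],[0,0,0]],
    [0,[0,0,0],[0,0,0]],
    [0,[0,0,0],[0,0,0]],
    [0,[0,0,0],[0,0,0]],
  ],
)

```text
clock: 9.37
tool_pos: [0.5718, -0.0144, 0.2879]
orientation: [-152.6, 5.6, -90.2]
force: [-0.1, 0.4, 0.2]
opening: 0.087
gripper_force: 0.0
```

```bash
python3 - <<'E'
from h import *
from plant import ctrl
o=ctrl.get_obs()
print(o["joint_pos"].round(1),d(o["tool_pos"]).round(1))
Rc=Ro.from_euler("xyz",o["orientation"],degrees=True);tx=D.inv().apply(Rc.apply([1,0,0]));a=np.degrees(np.arctan2(tx[1],tx[0]));print("a",a)
for p in([70,0,190],[70,0,140],[70,0,108]): print(move(o,p,rot(a)))
m=ctrl.camera_model("wrist");i=ctrl.snapshot("wrist");cv2.imwrite("pics/w4.png",i[:,:,::-1])
print("cap top proj",proj(m,w([70,0,134])),"rim",[proj(m,w([70+25*c,25*s,134])).round(0).tolist() for c,s in((1,0),(0,1),(-1,0),(0,-1))])
E
```

```text
[ 21.6  -7.5 -32.9   8.5 -37.4 -28.7] [ 69.2   0.2 190.8]
a -101.96944484683695
(array([ 1.1, -0. , -0.3]), array([-0.   , -0.001, -0.   ]))
(array([ 24.2,   4.2, -44.5]), array([-0.   , -0.001, -0.   ]))
(array([ 39. ,   6.9, -72.7]), array([-0.   , -0.001, -0.   ]))
cap top proj [315.52879152 217.71898335] rim [[285.0, 224.0], [322.0, 246.0], [346.0, 211.0], [309.0, 188.0]]
```

View pics/w4.png

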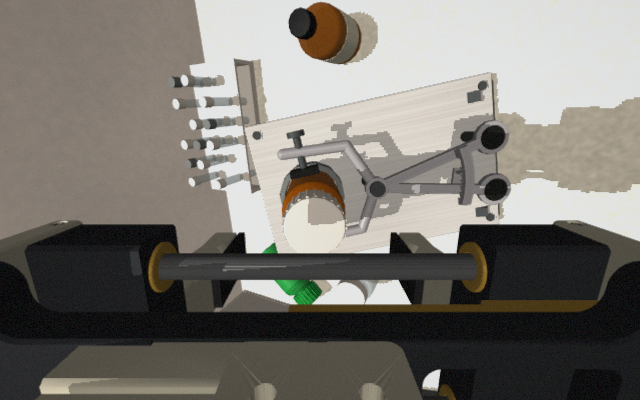

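The wrist view shows the white cap centred at about (315,222), against a predicted (316,218), so the alignment is good to about 2 mm. The handles stay closed at (490,188). I'll descend and grip.

step_arm(
  rows=[
    [0,[9,1,-15],[0,0,0]],
    [0,[17,3,-30],[0,0,0]],
    [0,[25,4,-45],[0,0,0]],
    [0,[33,6,-60],[0,0,0]],
    [0,[39,7,-73],[0,0,0]],
  ],
)

```text
clock: 9.83
tool_pos: [0.6113, -0.0073, 0.214]
orientation: [-152.6, 5.6, -90.2]
force: [0.2, 0.1, -0.3]
opening: 0.0877
gripper_force: 0.0
```

step_arm(
  rows=[
    [0.2,[0,0,0],[0,0,0]],
    [0.5,[0,0,0],[0,0,0]],
    [1,[0,0,0],[0,0,0]],
    [1,[0,0,0],[0,0,0]],
    [1,[0,0,0],[0,0,0]],
  ],
)

```text
clock: 10.25
tool_pos: [0.6111, -0.0077, 0.2162]
orientation: [-152.5, 5.6, -90.2]
force: [0.7, 0.8, -0.8]
opening: 0.0597
gripper_force: 0.0
```

step_arm(
  rows=[
    [1,[0,0,0],[0,0,0]],
    [1,[0,0,0],[0,0,0]],
    [1,[0,0,0],[0,0,0]],
    [1,[0,0,0],[0,0,0]],
    [1,[0,0,0],[0,0,0]],
  ],
)

```text
clock: 10.67
tool_pos: [0.6121, -0.0077, 0.2165]
orientation: [-152.4, 5.6, -90.2]
force: [2.3, -3.8, 6.6]
opening: 0.0494
gripper_force: 30.0
```

```bash
python3 - <<'E'
from h import *
from plant import ctrl
o=ctrl.get_obs()
print(o["joint_pos"].round(1),d(o["tool_pos"]).round(1),o["force"].round(1),o["moment"].round(2),o["opening"])
for g in np.radians([30,35,65,70]): print((D.apply([0,0,1])*g).round(3))
E
```

```text
[ 20.2   0.4 -36.6  10.6 -25.6 -30.3] [ 71.8  -0.5 108.6] [ 2.3 -3.8  6.6] [-0.87 -0.19 -0.6 ] 0.049436568327875664
[-0.242 -0.045  0.462]
[-0.282 -0.052  0.539]
[-0.524 -0.096  1.002]
[-0.564 -0.104  1.079]
```

step_arm(
  rows=[
    [1,[0,0,0],[-0.04,-0.0075,0.077]],
    [1,[0,0,0],[-0.08,-0.015,0.154]],
    [1,[0,0,0],[-0.12,-0.022,0.231]],
    [1,[0,0,0],[-0.16,-0.03,0.308]],
    [1,[0,0,0],[-0.2,-0.037,0.385]],
  ],
)

```text
clock: 11.08
tool_pos: [0.6137, -0.0072, 0.2176]
orientation: [-152.3, -6.1, -67.9]
force: [11.1, -3.9, 2.5]
opening: 0.0497
gripper_force: 30.0
```

step_arm(
  rows=[
    [1,[0,0,0],[-0.04,-0.0075,0.077]],
    [1,[0,0,0],[-0.08,-0.015,0.154]],
    [1,[0,0,0],[-0.12,-0.022,0.231]],
    [1,[0,0,0],[-0.16,-0.03,0.308]],
    [1,[0,0,0],[-0.2,-0.037,0.385]],
  ],
)

```text
clock: 11.5
tool_pos: [0.6143, -0.0066, 0.2183]
orientation: [-156.9, -17.0, -44.9]
force: [8.7, 1.1, 4.0]
opening: 0.0496
gripper_force: 30.0
```

step_arm(
  rows=[
    [1,[0,0,0],[-0.04,-0.0075,0.077]],
    [1,[0,0,0],[-0.08,-0.015,0.154]],
    [1,[0,0,0],[-0.12,-0.022,0.231]],
    [1,[0,0,0],[-0.12,-0.022,0.231]],
    [1,[0,0,0],[-0.12,-0.022,0.231]],
  ],
)

```text
clock: 11.92
tool_pos: [0.6143, -0.0058, 0.2184]
orientation: [-161.8, -22.2, -30.1]
force: [5.5, 4.8, 6.1]
opening: 0.0491
gripper_force: 30.0
```

```bash
python3 - <<'E'
from h import *
from plant import ctrl
o=ctrl.get_obs()
Rc=Ro.from_euler("xyz",o["orientation"],degrees=True);tx=D.inv().apply(Rc.apply([1,0,0]));a=np.degrees(np.arctan2(tx[1],tx[0]));print("a",a)
print(o["joint_pos"].round(1),d(o["tool_pos"]).round(1),o["force"].round(1),D.inv().apply(o["moment"]).round(2),o["opening"])
print(D.apply([0,0,80]))
i=ctrl.snapshot("top")[125:230,270:390,::-1];cv2.imwrite("pics/t5.png",cv2.resize(i,None,fx=5,fy=5,interpolation=2))
E
```

```text
a -36.99611219993624
[ 20.2   0.5 -36.2  10.2 -25.6  35.2] [ 74.9   1.  109. ] [5.5 4.8 6.1] [ 1.65 -1.52  0.22] 0.049134624105553554
[-36.93706916  -6.79967872  70.63580743]
```

step_arm(
  rows=[
    [0.6,[0,0,0],[0,0,0]],
    [0.2,[0,0,0],[0,0,0]],
    [0,[0,0,0],[0,0,0]],
    [0,[0,0,0],[0,0,0]],
    [0,[0,0,0],[0,0,0]],
  ],
)

```text
clock: 12.38
tool_pos: [0.6096, -0.0084, 0.2135]
orientation: [-162.3, -21.7, -30.1]
force: [-0.7, 1.1, -0.9]
opening: 0.0704
gripper_force: 0.0
```

step_arm(
  rows=[
    [0,[0,0,0],[0,0,0]],
    [0,[-5,-1,9],[0,0,0]],
    [0,[-13,-2,25],[0,0,0]],
    [0,[-25,-4,47],[0,0,0]],
    [0,[-39,-7,72],[0,0,0]],
  ],
)

```text
clock: 12.8
tool_pos: [0.5705, -0.0154, 0.2854]
orientation: [-162.4, -21.7, -30.1]
force: [0.7, -0.1, 0.9]
opening: 0.0877
gripper_force: 0.0
```

```bash
python3 - <<'E'
from h import *
from plant import ctrl
o=ctrl.get_obs()
Rc=Ro.from_euler("xyz",o["orientation"],degrees=True);tx=D.inv().apply(Rc.apply([1,0,0]));a=np.degrees(np.arctan2(tx[1],tx[0]));print("a",a)
print(o["joint_pos"].round(1),d(o["tool_pos"]).round(1),o["force"].round(1),D.inv().apply(o["moment"]).round(2),o["opening"])
im=[ctrl.snapshot("wrist")[:,:,::-1][0:300,100:500],cv2.imread("pics/w4.png")[0:300,100:500]]
cv2.imwrite("pics/w5.png",np.hstack(im))
for th in(.42,.435): print(plate(th,0,0,54),w(plate(th,0,0,54)))
E
```

```text
a -37.14985589412915
[ 21.4  -7.3 -32.9   8.2 -37.5  36.6] [ 66.8  -0.5 189.2] [ 0.7 -0.1  0.9] [-0.04  1.58  0.03] 0.08773330190314378
[np.float64(-121.89092801069859), np.float64(27.70562521746611), 54] [ 0.4640067  -0.00632678  0.07745485]
[np.float64(-122.29278433243226), np.float64(25.874213035785434), 54] [ 0.46398931 -0.00819217  0.07726619]
```

View pics/w5.png

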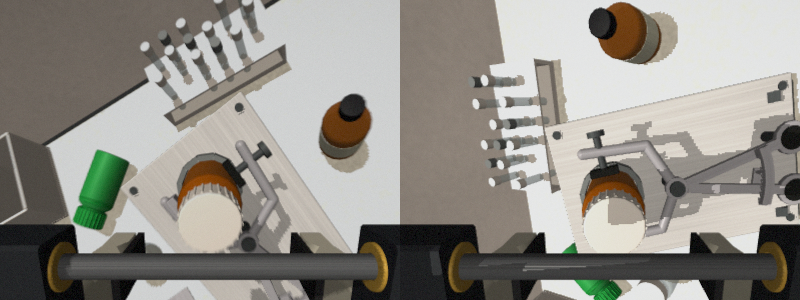

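```bash
python3 - <<'E'
from h import *
from plant import ctrl
o=ctrl.get_obs()
for p,b in(([-40,20,165],20),(plate(.43,3,8,85),20),(plate(.43,3,8,62),20)): print(p,*move(o,p,rotb(-20,b)))
print("n",D.apply([0,0,1]))
E
```

```text
[-40, 20, 165] [-85.6   5.4 -78.6] [-0.156  0.326  0.285]
[np.float64(-123.39870793037913), np.float64(34.93936005585945), 85] [-123.8   13.6 -188.4] [-0.156  0.326  0.285]
[np.float64(-123.39870793037913), np.float64(34.93936005585945), 62] [-113.2   15.5 -208.7] [-0.156  0.326  0.285]
n [-0.46171336 -0.08499598  0.88294759]
```

step_arm(
  rows=[
    [1,[-22,1,-6],[-0.03,0.065,0.057]],
    [1,[-45,2,-20],[-0.062,0.13,0.114]],
    [1,[-65,4,-45],[-0.094,0.196,0.171]],
    [1,[-86,5,-78],[-0.125,0.26,0.228]],
    [1,[-100,8,-110],[-0.156,0.326,0.285]],
  ],
)

```text
clock: 13.27
tool_pos: [0.4701, -0.0073, 0.1764]
orientation: [-177.4, -7.2, -9.7]
force: [0.7, -0.1, -0.6]
opening: 0.0598
gripper_force: 0.0
```

step_arm(
  rows=[
    [1,[-10,2,-30],[0,0,0]],
    [1,[-18,4,-55],[0,0,0]],
    [1,[-24,6,-78],[0,0,0]],
    [1,[-24,6,-78],[0,0,0]],
    [1,[-24,6,-78],[0,0,0]],
  ],
)

```text
clock: 13.68
tool_pos: [0.4471, -0.0014, 0.0982]
orientation: [-177.5, -7.1, -9.7]
force: [0.9, 0.2, 1.0]
opening: 0.0268
gripper_force: 0.0
```

```bash
cat > r.py <<'E'
from h import *
from plant import ctrl
o=ctrl.get_obs()
print(o["joint_pos"].round(1),d(o["tool_pos"]).round(1),"fdeck",D.inv().apply(o["force"]).round(1),o["opening"])
E
python3 r.py; python3 - <<'E'
from r import *
for z in(85,62,52,45): print(z,*move(o,plate(.43,3,8,z),rotb(-20,20)))
i=ctrl.snapshot("scene")[150:290,220:400,::-1];cv2.imwrite("pics/s6.png",cv2.resize(i,None,fx=4,fy=4,interpolation=2))
E
```

```text
[ 27.3   1.9 -44.5   3.8 -36.4  50.2] [-126.    35.6   79.7] fdeck [1.2 0.  0.5] 0.026842373540868412
[ 27.3   1.9 -44.5   3.8 -36.4  50.2] [-126.    35.6   79.7] fdeck [1.2 0.  0.5] 0.026842373540868412
85 [-0.  -0.7  5.9] [ 0.003 -0.007 -0.   ]
62 [ 10.6   1.3 -14.4] [ 0.003 -0.007 -0.   ]
52 [ 15.2   2.1 -23.3] [ 0.003 -0.007 -0.   ]
45 [ 18.4   2.7 -29.4] [ 0.003 -0.007 -0.   ]
```

View pics/s6.png

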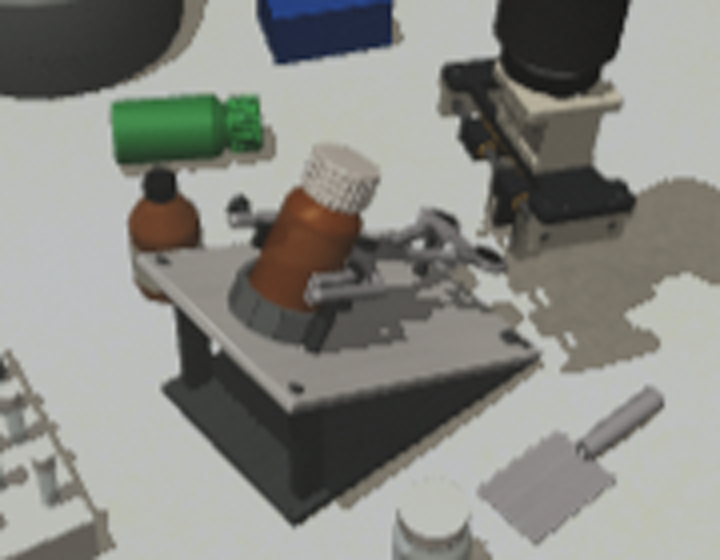

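The fingers are above and just downhill of the moving plate, which is at crop (487,258), and the handle is still latched. I'll finish closing the fingers and check the plate position.

step_arm(
  rows=[
    [1,[0,0,0],[0,0,0]],
    [1,[3,0,-4],[0,0,0]],
    [1,[7,0,-8],[0,0,0]],
    [1,[10,1,-13],[0,0,0]],
    [1,[10,1,-13],[0,0,0]],
  ],
)

```text
clock: 14.15
tool_pos: [0.4584, 0.0001, 0.0852]
orientation: [-177.4, -7.3, -9.8]
force: [-0.5, 0.9, 0.4]
opening: 0.0006
gripper_force: 0.0
```

```bash
python3 - <<'E'
from r import *
m=ctrl.camera_model("scene")
for t in(.36,.435,.51): print(t,proj(m,w(plate(t,0,0,54))).round(1))
for z in(62,54,50,46,42): print(z,*move(o,plate(.43,3,8,z),rotb(-20,20)))
E
```

```text
[ 26.7   4.2 -44.3   3.9 -34.1  50.6] [-122.1   35.    62.9] fdeck [-0.2  1.   0.5] 0.0005715521388847799
0.36 [342.7 215.5]
0.435 [341.2 213.9]
0.51 [339.5 212.3]
62 [-0.7 -0.2 -1.4] [ 0.001 -0.005  0.001]
54 [ 2.9  0.4 -8.5] [ 0.001 -0.005  0.001]
50 [  4.8   0.8 -12. ] [ 0.001 -0.005  0.001]
46 [  6.6   1.1 -15.5] [ 0.001 -0.005  0.001]
42 [  8.5   1.5 -19.1] [ 0.001 -0.005  0.001]
```

step_arm(
  rows=[
    [1,[1.5,0,-4],[0,0,0]],
    [1,[3,0.5,-8],[0,0,0]],
    [1,[4,0.7,-10],[0,0,0]],
    [1,[4.5,0.8,-11],[0,0,0]],
    [1,[4.5,0.8,-11],[0,0,0]],
  ],
)

```text
clock: 14.57
tool_pos: [0.4629, 0.0013, 0.0749]
orientation: [-177.3, -7.3, -9.7]
force: [-0.5, 1.7, 5.3]
opening: 0.0004
gripper_force: 2.5
```

```bash
python3 - <<'E'
from r import *
for th,z in((.43,46),(.43,44),(.35,44),(.25,44),(.15,44),(.05,44),(-.03,44)): print(th,z,*move(o,plate(th,3,8,z),rotb(-20,20)))
E
```

```text
[ 26.5   5.6 -44.7   4.1 -32.3  50.6] [-122.8   35.4   51.6] fdeck [2.4 1.8 4.8] 0.0004416431393726521
0.43 46 [ 2.1 -0.  -5.2] [ 0.001 -0.004  0.   ]
0.43 44 [ 3.1  0.1 -7. ] [ 0.001 -0.004  0.   ]
0.35 44 [ 4.1 10.2 -5.5] [ 0.001 -0.004  0.   ]
0.25 44 [ 6.3 22.6 -3.1] [ 0.001 -0.004  0.   ]
0.15 44 [ 9.7 34.7 -0.2] [ 0.001 -0.004  0.   ]
0.05 44 [14.1 46.2  3.2] [ 0.001 -0.004  0.   ]
-0.03 44 [18.4 55.   6.3] [ 0.001 -0.004  0.   ]
```

step_arm(
  rows=[
    [1,[2,0,-5],[0,0,0]],
    [1,[3,1,-7.5],[0,0,0]],
    [1,[4,10,-6.5],[0,0,0]],
    [1,[6,22,-4],[0,0,0]],
    [1,[9.5,34,-1],[0,0,0]],
  ],
)

```text
clock: 14.98
tool_pos: [0.4719, 0.0345, 0.075]
orientation: [-177.4, -7.3, -9.8]
force: [-6.4, -3.8, 19.2]
opening: 0.0004
gripper_force: 10.1
```

step_arm(
  rows=[
    [1,[4,11,3],[0,0,0]],
    [1,[9,21,6.5],[0,0,0]],
    [1,[9,21,6.5],[0,0,0]],
    [1,[9,21,6.5],[0,0,0]],
    [1,[9,21,6.5],[0,0,0]],
  ],
)

```text
clock: 15.4
tool_pos: [0.4761, 0.0529, 0.0787]
orientation: [-177.7, -6.8, -9.8]
force: [-15.2, -2.7, 13.7]
opening: 0.0004
gripper_force: 9.9
```

```bash
python3 - <<'E'
from r import *
i=ctrl.snapshot("scene")[150:290,220:400,::-1];cv2.imwrite("pics/s7.png",cv2.resize(i,None,fx=4,fy=4,interpolation=2))
m=ctrl.camera_model("scene")
for t in(0,.36,.435): print(t,proj(m,w(plate(t,0,0,54))).round(1))
E
```

```text
[ 32.3   7.  -42.6   5.2 -33.8  43.8] [-101.3   83.8   44.5] fdeck [-7.2  0.1 19.4] 0.00038459455911753817
0 [347.5 223.1]
0.36 [342.7 215.5]
0.435 [341.2 213.9]
```

View pics/s7.png

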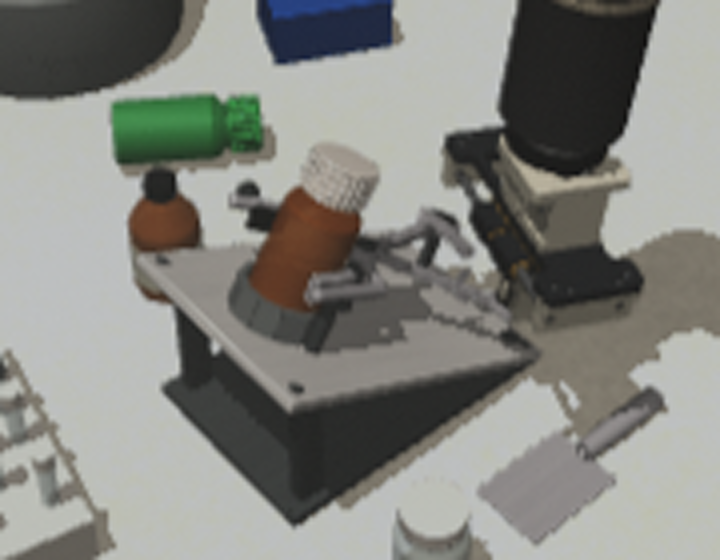

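The jaw is off the bottle and the handle is open under the fingers. I'll lift along the deck normal and retreat.

step_arm(
  rows=[
    [1,[-3,0,5],[0,0,0]],
    [1,[-6,-1,11],[0,0,0]],
    [1,[-9,-2,20],[0,0,0]],
    [1,[-14,-2,40],[0,0,0]],
    [1,[-18,-3,70],[0,0,0]],
  ],
)

```text
clock: 15.87
tool_pos: [0.4605, 0.0517, 0.1485]
orientation: [-177.6, -7.0, -9.8]
force: [0.8, 0.6, 0.2]
opening: 0.0002
gripper_force: 0.0
```

step_arm(
  rows=[
    [1,[0,10,20],[0,0,0]],
    [1,[0,20,40],[0,0,0]],
    [1,[0,30,60],[0,0,0]],
    [1,[0,30,60],[0,0,0]],
    [1,[0,30,60],[0,0,0]],
  ],
)

```text
clock: 16.28
tool_pos: [0.4631, 0.0834, 0.211]
orientation: [-177.3, -7.3, -9.7]
force: [0.3, -0.2, -0.7]
opening: 0.0005
gripper_force: 0.0
```

```bash
python3 - <<'E'
from r import *
for n in("top","scene"):
    m=ctrl.camera_model(n);a=cv2.imread(f"pics/{n}0.png");b=ctrl.snapshot(n)[:,:,::-1].copy();cv2.imwrite(f"pics/{n}9.png",b)
    def patch(im,q,h): return cv2.cvtColor(im,cv2.COLOR_BGR2GRAY)[q[1]-h:q[1]+h+1,q[0]-h:q[0]+h+1]
    def dark(im,q):
        g=patch(im,q,6);ys,xs=np.where(g<75);return len(xs),(xs.mean()+q[0]-6).round(1) if len(xs) else None,(ys.mean()+q[1]-6).round(1) if len(xs) else None
    for t in(0,.135,.435):
        q=proj(m,w(plate(t,0,0,54))).round().astype(int);print(n,t,q,"before",dark(a,q),"now",dark(b,q))
    q=proj(m,w([70,0,134])).round().astype(int)
    s=cv2.matchTemplate(b[q[1]-20:q[1]+21,q[0]-20:q[0]+21],a[q[1]-12:q[1]+13,q[0]-12:q[0]+13],5)
    print("cap shift",np.array(cv2.minMaxLoc(s)[3])-8,s.max())
    # changed regions
    df=(cv2.absdiff(a,b).max(2)>40).astype("uint8");k,_,st,c=cv2.connectedComponentsWithStats(df)
    print([(c[j].round().tolist(),int(st[j,4])) for j in range(1,k) if st[j,4]>25])
E
```

```text
[ 37.3  -3.7 -32.9   4.3 -53.9  40.8] [-45.6 116.1 164.7] fdeck [-0.1 -0.2 -0.8] 0.00045208337462871004
top 0 [309 210] before (34, np.float64(308.7), np.float64(210.7)) now (100, np.float64(307.7), np.float64(211.0))
top 0.135 [313 212] before (33, np.float64(309.1), np.float64(211.2)) now (92, np.float64(311.9), np.float64(212.8))
top 0.435 [323 213] before (2, np.float64(323.5), np.float64(215.5)) now (132, np.float64(323.0), np.float64(213.0))
cap shift [0 1] 0.93448085
[([499.0, 182.0], 30), ([379.0, 292.0], 31630), ([482.0, 198.0], 39), ([580.0, 265.0], 642), ([224.0, 262.0], 208), ([315.0, 329.0], 28)]
scene 0 [348 223] before (20, np.float64(348.0), np.float64(222.5)) now (17, np.float64(348.0), np.float64(222.4))
scene 0.135 [346 220] before (20, np.float64(348.0), np.float64(222.5)) now (17, np.float64(348.0), np.float64(222.4))
scene 0.435 [341 214] before (0, None, None) now (0, None, None)
cap shift [1 0] 0.9572023
[([293.0, 25.0], 2020), ([405.0, 4.0], 32), ([434.0, 44.0], 2527), ([464.0, 15.0], 176), ([544.0, 36.0], 1471), ([388.0, 49.0], 69), ([397.0, 55.0], 92), ([468.0, 50.0], 29), ([280.0, 54.0], 98), ([471.0, 66.0], 84), ([410.0, 64.0], 48), ([373.0, 139.0], 7177), ([461.0, 85.0], 425), ([434.0, 118.0], 472), ([453.0, 200.0], 5927), ([441.0, 136.0], 56), ([444.0, 210.0], 114)]
```

```bash
python3 -c "
from plant import ctrl
print(ctrl.close_job())"
```

```text
the job is handed in; nothing more can be done
None
```

I handed the job in at about 16 s, but the judge returned no result. The ratchet held the bottle by itself, I turned the cap about 65° anticlockwise, and the clamp sprang back fully open with the bottle still in its pocket and nothing around it moved. I judged the cap's turn from the gripper's rotation, because the bottle has no mark to check it against.

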